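# Slide the cork tray home under the tasting shelf

### The job

Slide the little wooden cork tray by its handle along the counter, under the low tasting shelf and between its side cheeks, without it or the tin standing in it bumping the shelf's underside. Feel for the sprung stop at the back, press the tray against it gently but firmly (about 10 N on the stop) for a moment, then let go, leaving the tray resting against the stop with the tin still standing in it. Leave the bottle, the glass and the crate alone.

Things in the scene. Friction and masses are not known exactly. Their poses are not given: they have to be found in the camera images.
- tray_handle (a point): centre of the tray's grip, a dark upright wooden tongue 16 mm wide (y), 60 mm long (x), from 8 to 38 mm above the counter; this point is 38 mm ahead of the front wall and 93 mm (-x) from the tray's centre. x points from the handle towards the tray, the way it goes in; z up. Pinch it across its 16 mm; 16 mm nearer the tray it widens to a 46 mm shoulder to push on.
- tray_centre (a point): centre of the loose pale wooden tray, 110 mm long (x) by 120 mm wide (y), 37 mm high, open on top, about 0.65 kg, standing on the counter (this point is 18.5 mm above it, on 3 mm glide strips); its front wall, with the handle, is at x = -55 mm, its back wall at x = +55 mm. A wall along x divides it: loose-looking corks (part of the tray) on the -y side, the tin on the +y side.
- tray: the same tray, origin on its underside below the centre, axes as tray_centre.
- tin_centre (a point): centre of the small brass tin, 46 mm diameter, 36 mm high, 0.12 kg, standing loose on the floor of the tray's +y half, 9 mm above the counter: its top is 45 mm above the counter.
- tin: the same tin, origin at the centre of its underside.
- shelf: fixed low shelf board of dark wood with a bottle lying across its top; origin on the counter below the middle of its front edge (the mouth of the bay). x points into the bay, z up. The board is 160 mm deep (x), 200 mm wide (y), its underside 54 mm and its top 68 mm above the counter; the bottle begins 80 mm behind the front edge and reaches 150 mm up.
- cheeks: two fixed wooden cheeks that carry the shelf, origin and axes as the shelf's. They leave a bay 126 mm wide (y), centred on y = 0, for the 120 mm tray; over the first 30 mm it is flared, 155 mm wide at the mouth.
- stop: sprung stop under the shelf; this entry's origin and axes are the shelf's, NOT the pad's. The pad's face waits at x from 72 to 108 mm, set anew each time and not measured; the tray's back wall meets it there. Damped spring, 2 N per mm (and 0.35 N per mm/s: go slowly), ends after 12 mm.
- bay_mouth (a point): middle of the bay's mouth, half-way up (27 mm over the shelf's origin). Bedding the tray: push on the pad over 4 N and under 20 N, besides the tray's own sliding friction (about 1.5 to 4 N). When let go, the damped pad pushes the tray back a little until friction holds it, still bearing on the pad: that is right.
- bottle: bystander: standing dark green wine bottle, 68 mm diameter, 250 mm high, origin under its centre; swaps places with the glass.
- glass: bystander: stemmed wine glass, 70 mm diameter, 170 mm high, origin under its centre.
- crate: bystander: small open plywood crate 100 by 130 by 60 mm, origin under its centre.

How it is judged:
By the outcome, as a careful person would: the job done as asked, in the order asked, and still so for the second after the job is handed in, with the robot touching nothing.
It also fails if it takes over 72 s, if anything falls off the work surface, if the arm or the gripper's body presses on something with over 40 N, if the wrist force passes 120 N, or if a joint passes its speed limit or range.

### The arm

A 6-joint arm with a two-finger parallel gripper is mounted at the origin on the work surface. World frame = base frame: x ahead of the robot, y to its left, z up, the work surface at z = 0. Lengths are in mm, angles in rad, forces in N, time in s.
With the tool pointing down it reaches from about 300 to 775 mm from the base axis. Payload 14.6 kg.
Tool frame: the origin (TCP) lies at the very end of the fingers, on their centre line; the grasp point (between the pads) lies 19 mm behind it; z points along the fingers, y is the line along which they close (so a half turn about z gives the same grasp; the last joint's range is limited). The gripper opens to 94 mm and grips with 3 to 60 N. Pads are 16 mm wide; open, the fingers measure 119 mm over their backs; the gripper's body (75 mm by 177 mm) begins 78 mm behind the grasp point.
Start: joints at [1.245, 0.3, 1.521, -0, 1.321, -0.067], TCP at [140.754, 531.674, 205.446] pointing down, gripper open.
Joint ranges: [-3.03, 3.03], [-0.79, 2.21], [0.23, 2.52], [-1.04, 4.18], [0, 3.07], [-2.55, 2.55]. Speed limits (rad/s): [2.22, 2.22, 2.57, 3.14, 3.14, 3.14].

### API

Orientations are given as [roll, pitch, yaw] about the fixed x, y, z axes, in that order (R = Rz(yaw) Ry(pitch) Rx(roll)).
In Python, from cell import manip gives the robot as it stands.
- The arm moves only by the tool servo_tool, never from a script. Its argument "motion" is a list that holds one entry, the list of rows, each a list of 7 numbers: the shift along the world's x, y, z as a fraction of full scale, then the turn, a rotation vector about the world's x, y, z as a fraction of full scale, then the closure, from 0 (fully open) to 1 (shut). In form: [[[x, y, z, rx, ry, rz, gripper], ...]]. A call has 1 to 10 rows; each row is the pose to reach, as a shift and turn from the pose commanded when the call began, turning the shorter way round; what a row does not reach only later rows make up. Full scale, the value 1, is 0.5 m for a shift and pi rad for a turn. A row lasts 1/10 s, in which the tool goes at most 50 mm and 8.59 degrees, less where a joint would pass 70% of its speed; a pose out of reach is approached as far as the arm can. A call with a number of a shift or a turn outside -1 to 1 is refused whole. A call with a gripper value outside its range is refused whole. The fingers move at their own pace and stop on an object; "newtons" is the grip in N (left out, the last holds). Time passes only in rows, so rows that repeat a pose let the fingers close. It gives the time, the measured TCP pose, the force, the opening and the grip force at its end, in the units of the state.
- manip.read_state(): the state, without advancing time (a new reading comes with each control period).
- manip.camera(name): name is "side" or "top"; returns a dict with "frame" (420x560x3 uint8, red, green, blue), "range_z" (420x560 float32, mm along the optical axis (not along the pixel's ray), 0 where there is no reading), "vfov" (degrees; the focal length in pixels is half the picture's height over the tangent of half this angle, whatever the lens; pixels are square), "cx", "cy" (the principal point, pixels), "k1" (the pictures are not rectified: a ray, as slopes to the right and down, at radius r is drawn at 1 + k1 r^2 times it, then the intrinsics apply), "cam_to_world" (4x4, takes a point from camera to world coordinates). Camera axes: x right, y down, z forward; pixel columns grow to the right and rows downward; lengths in mm; the calibration is good to about 2 mm. A picture is of the moment at which its call begins.
- manip.sign_off(): hands the job in; it is judged then, once.
The state is a dict: "clock": time; "joints": joint angles; "qd": joint speeds; "effort": joint torques, N m; "eef_pos": TCP position; "eef_rot": TCP orientation; "wrist_force": force on the tool from outside, world axes, zero at the start; "moment": the same for the moment, N m; "finger_gap": finger opening in mm; "finger_force": force on a finger pad.
Only numpy, scipy, OpenCV 4.12 (cv2) and the standard library are available. Lean on these libraries where they do the work, as an engineer would, in place of code of your own. Each camera call takes 0.05 s, during which the arm holds its last target. There are 200 camera calls.

## Working session

There is one attempt and no reset: what is moved stays moved. The work goes in short steps, Python scripts to look and compute and a tool call to move; the robot and the scene stay as the last step left them, time stands still between calls to the robot, and variables do not carry over. Pictures are saved under pics/ and viewed, at most 10 in all, crops included, and the job is handed in when it is done.

Besides the shell and the picture viewer there is one more tool, called after "Call:" as name(argument=value, ...), one argument or row to a line, values as JSON. servo_tool: Moves the arm, as the interface text tells. Its arguments: {"type":"object","properties":{"motion":{"type":"array"},"newtons":{"type":"number"}},"required":["motion"]}

```bash
mkdir -p pics
cat > h.py <<'E'
import numpy as np, cv2
from cell import manip
def pts(c):
    """world xyz per pixel from range"""
    h,w=c["range_z"].shape; f=h/2/np.tan(np.radians(c["vfov"])/2)
    K=np.array([[f,0,c["cx"]],[0,f,c["cy"]],[0,0,1.]])
    u,v=np.meshgrid(np.arange(w),np.arange(h))
    p=np.stack([u,v],-1).reshape(-1,1,2).astype(np.float64)
    n=cv2.undistortPoints(p,K,np.array([c["k1"],0,0,0.])).reshape(h,w,2)
    z=c["range_z"].astype(float)
    P=np.dstack([n*z[...,None],z,np.ones_like(z)])
    W=(P@np.array(c["cam_to_world"]).T)[...,:3]; W[z==0]=np.nan
    return W
E
python3 - <<'E'
from h import *
for n in("top","side"):
    c=manip.camera(n); cv2.imwrite(f"pics/{n}0.png",c["frame"][...,::-1]); np.save(f"{n}0.npy",pts(c)); np.save(f"{n}0f.npy",c["frame"])
    print(n,c["vfov"],c["k1"],np.round(c["cam_to_world"],2).tolist())
s=manip.read_state();print(s)
E
```

```text
top 52.009959167189066 -0.056174933376473384 [[0.0, -0.99, 0.17, 387.26], [-1.0, -0.0, -0.0, -35.2], [0.0, -0.17, -0.99, 933.04], [0.0, 0.0, 0.0, 1.0]]
side 48.179862524810844 -0.15985998693797235 [[0.78, -0.42, 0.46, -18.23], [-0.62, -0.53, 0.57, -757.24], [0.01, -0.74, -0.68, 910.71], [0.0, 0.0, 0.0, 1.0]]
{'clock': 0.1, 'joints': array([ 1.24541876e+00,  3.00408578e-01,  1.52150684e+00,  3.02544883e-05,
        1.32066587e+00, -6.65910609e-02]), 'qd': array([-0.00034094, -0.00031914, -0.00236429,  0.00050151,  0.00107895,
        0.00013197]), 'effort': array([ 9.67915003e-05, -5.32637215e+01, -3.53291881e+01,  7.09998817e-02,
        2.34329794e-02, -4.96464327e-05]), 'eef_pos': array([140.66874271, 531.47816702, 204.9520202 ]), 'eef_rot': array([-3.14060816e+00, -9.50264895e-05,  2.88279860e+00]), 'wrist_force': array([-0.40234604,  0.15468395,  0.09301866]), 'moment': array([ 0.0013991 ,  0.05584821, -0.02332785]), 'finger_force': 0.0, 'finger_gap': 94.24356338946328}
```

View pics/top0.png

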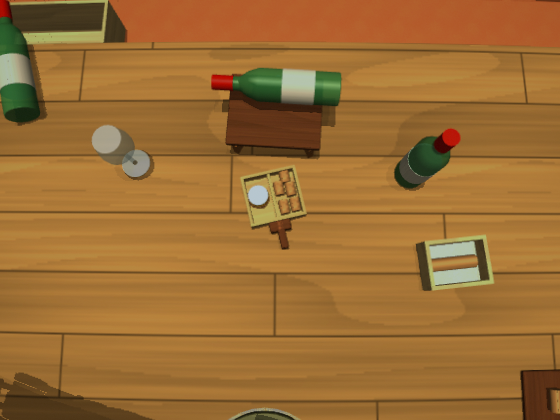

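View pics/side0.png

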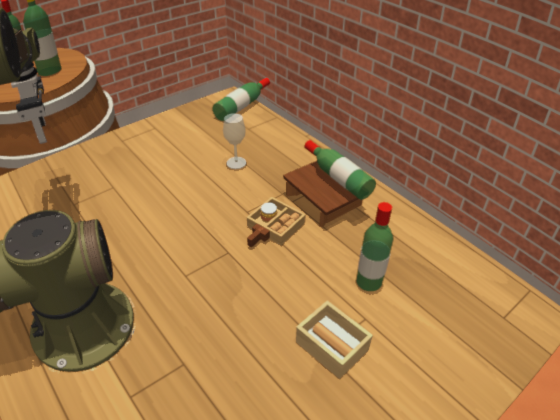

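The top view shows the shelf's front edge at rows ~143–150, cols 227–321. The tray is at about (273,197), turned slightly, with its handle at (283,236) and the tin at (258,195). The bottle is at the right, the glass at the left, and the crate at (456,263).

```bash
cat > meas.py <<'E'
from h import *
def measure(W,F,verbose=1):
    x,y,z=np.moveaxis(W,-1,0)
    u,v=np.meshgrid(np.arange(560),np.arange(420))
    out={}
    def rect(m,name):
        P=W[m][:,:2].astype(np.float32)
        r=cv2.minAreaRect(P); out[name]=(r,len(P)); print(name,len(P),np.round(r[0],1),np.round(r[1],1),round(r[2],2), "z",round(float(np.median(W[m][:,2])),1))
        return P
    box=lambda a,b,c,d:(u>=a)&(u<=b)&(v>=c)&(v<=d)
    P=rect(box(215,335,90,165)&(abs(z-68)<5),"shelf")
    return out
E
python3 - <<'E'
from meas import *
W=np.load("top0.npy");F=np.load("top0f.npy").astype(int)
measure(W,F)
x,y,z=np.moveaxis(W,-1,0); u,v=np.meshgrid(np.arange(560),np.arange(420))
# shelf front edge: per column the lowest-row shelf pixel
m=(u>215)&(u<335)&(v>90)&(v<165)&(abs(z-68)<5)
E=[];
for c in range(234,316,2):
    r=np.where(m[:,c])[0]
    if len(r):E.append(W[r.max(),c,:2])
E=np.array(E);p=np.polyfit(E[:,1],E[:,0],1);print("front edge slope dx/dy",p, E[::8].round(1).tolist())
L=[];
for r in range(108,142,3):
    c=np.where(m[r])[0]
    if len(c):L.append([*W[r,c.min(),:2],*W[r,c.max(),:2]])
print(np.round(L,1).tolist())
g=(u>230)&(u<315)&(v>160)&(v<260)
print("z hist",np.histogram(z[g],bins=[-5,3,8,14,20,26,32,35,41,43,50,60])) 
t=g&(z>30)&(z<50)&(v<232)
def rect(m,n):
    k=cv2.morphologyEx(m.astype(np.uint8),cv2.MORPH_OPEN,np.ones((2,2)))>0
    r=cv2.minAreaRect(W[k][:,:2].astype(np.float32));print(n,k.sum(),np.round(r[0],1),np.round(r[1],1),round(r[2],2),np.median(z[k]))
rect(g&(z>6)&(F[...,0]>120)&(v<235),"tray")
rect(g&(z>30)&(z<50)&(F[...,0]>120),"trayrim")
k=g&(z>41)&(z<52);print("tin",k.sum(),W[k].mean(0))
d=g&(z>20)&(F.sum(-1)<200)&(v>215); rect(d,"dark")
for r in range(220,252,2):
    c=np.where(d[r])[0]
    if len(c):print(r,c.min(),c.max(),W[r,c].mean(0).round(1),len(c))
E
```

```text
shelf 4357 [727.4 -17.9] [201.2 122.6] 86.52 z 68.2
front edge slope dx/dy [6.02873574e-02 6.68746941e+02] [[672.0, 66.0], [670.8, 32.5], [667.8, -1.3], [665.6, -34.9], [664.3, -68.5], [662.4, -102.1]]
[[750.7, 78.2, 754.2, -120.2], [745.0, 80.5, 745.2, -117.5], [738.4, 80.4, 738.1, -117.3], [731.1, 80.0, 732.8, -117.6], [725.6, 82.3, 725.3, -117.3], [718.2, 81.9, 718.6, -117.2], [711.1, 81.6, 713.5, -117.5], [705.0, 81.6, 706.9, -117.5], [698.4, 83.5, 697.6, -114.6], [690.9, 83.0, 692.0, -114.8], [684.6, 83.0, 685.5, -114.7], [677.8, 82.7, 679.9, -114.9]]
z hist (array([4776,  406,  691,   83,  182,  590,  327,  902,   43,  286,    0]), array([-5,  3,  8, 14, 20, 26, 32, 35, 41, 43, 50, 60]))
tray 2435 [562.1 -24.3] [129.6 125.7] 17.93 nan
trayrim 1251 [562.1 -25.1] [130.2 124.1] 17.93 nan
tin 329 [566.25117967  14.55714079  44.91966409]
dark 321 [485.  -36.9] [57.  44.6] 13.17 nan
220 281 290 [515.4 -42.8  38. ] 10
222 271 289 [511.1 -31.9  37.9] 14
224 263 290 [507.3 -24.4  35. ] 21
226 254 290 [502.8 -21.6  36.4] 23
228 270 291 [498.5 -32.9  37.6] 18
230 270 285 [494.3 -26.2  37.5] 16
232 271 284 [490.5 -26.1  34.1] 14
234 279 285 [485.9 -35.6  37.6] 7
236 279 285 [481.8 -35.6  36.9] 7
238 280 286 [477.5 -37.7  37.3] 7
240 280 286 [473.2 -37.7  38.7] 7
242 280 287 [469.3 -38.8  36.4] 8
244 281 287 [464.9 -39.8  38.1] 7
246 281 288 [460.9 -40.9  36.4] 8
248 282 287 [457.1 -41.   32.1] 6
```

```bash
cat > tray.py <<'E'
from h import *
def tray(W,F):
    x,y,z=np.moveaxis(W,-1,0); u,v=np.meshgrid(np.arange(560),np.arange(420)); F=F.astype(int)
    g=(u>225)&(u<320)&(v>140)&(v<262)&(z>30)&(z<42)
    pale=g&(F[...,0]>110)&(F[...,1]>95)
    pale=cv2.morphologyEx(pale.astype(np.uint8),cv2.MORPH_CLOSE,np.ones((3,3)))
    n,l,s,_=cv2.connectedComponentsWithStats(pale); k=l==1+np.argmax(s[1:,4]); k&=g
    P=W[k][:,:2].astype(np.float32); r=cv2.minAreaRect(P)
    print("rim",len(P),np.round(r[0],1),np.round(r[1],1),round(r[2],2))
    d=(u>225)&(u<320)&(v>160)&(v<262)&(z>33)&(z<42)&(F.sum(-1)<230)&~k
    return k,d
if __name__=="__main__":
    W=np.load("top0.npy");F=np.load("top0f.npy"); k,d=tray(W,F)
    A=F.copy();A[k]=(A[k]//2+[0,0,127]); A[d]=A[d]//2+np.array([0,127,0],np.uint8)
    C=np.hstack([F[155:260,225:320],A[155:260,225:320]])[...,::-1]
    cv2.imwrite("pics/c0.png",cv2.resize(C.astype(np.uint8),None,fx=4,fy=4,interpolation=0))
E
python3 tray.py
```

```text
rim 894 [569.2 -16.1] [110.4 120.4] 13.55
```

View pics/c0.png

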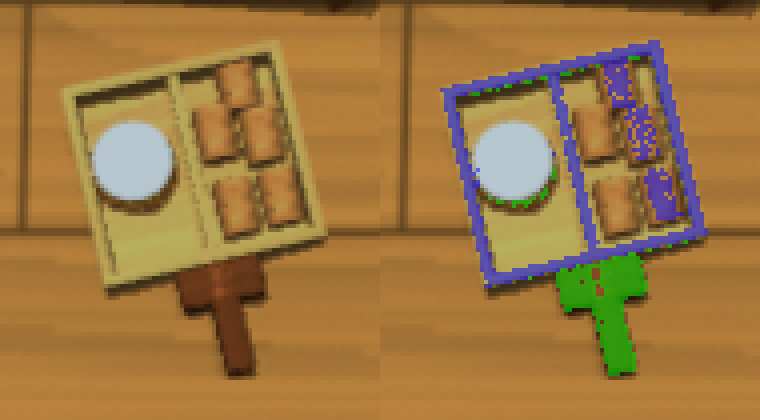

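The crop shows the rim fits 110×120 mm. The tray is centred at (569,-16) with yaw 13.6°, so the handle is at (479,-38).

Call:
servo_tool(
  motion=[
    [[0.1,-0.1,0,0,0,0.02,0],[0.15,-0.2,0,0,0,0.04,0],[0.2,-0.3,0,0,0,0.06,0],[0.25,-0.4,0,0,0,0.08,0],[0.3,-0.5,0,0,0,0.1,0],[0.35,-0.6,0,0,0,0.12,0],[0.4,-0.7,0,0,0,0.14,0],[0.45,-0.8,0,0,0,0.158,0],[0.5,-0.9,0,0,0,0.158,0],[0.5,-0.9,0,0,0,0.158,0]],
  ],
  newtons=20,
)

```text
clock: 1.1
eef_pos: [383.4, 94.9, 205.5]
eef_rot: [3.142, 0.0, -2.904]
wrist_force: [0.0, 0.6, 0.5]
finger_gap: 94.0
finger_force: 0.0
```

Call:
servo_tool(
  motion=[
    [[0.06,-0.08,0,0,0,0,0],[0.12,-0.16,-0.03,0,0,0,0],[0.176,-0.239,-0.08,0,0,0,0],[0.176,-0.239,-0.16,0,0,0,0],[0.176,-0.239,-0.2,0,0,0,0],[0.176,-0.239,-0.2,0,0,0,0],[0.176,-0.239,-0.2,0,0,0,0]],
  ],
)

```text
clock: 1.8
eef_pos: [471.3, -22.4, 106.1]
eef_rot: [-3.142, 0.0, -2.904]
wrist_force: [0.4, 0.4, 0.1]
finger_gap: 93.8
finger_force: 0.0
```

Call:
servo_tool(
  motion=[
    [[0.015,-0.031,0,0,0,0,0],[0.015,-0.031,-0.04,0,0,0,0],[0.015,-0.031,-0.1,0,0,0,0],[0.015,-0.031,-0.15,0,0,0,0],[0.015,-0.031,-0.18,0,0,0,0],[0.015,-0.031,-0.19,0,0,0,0],[0.015,-0.031,-0.2,0,0,0,0],[0.015,-0.031,-0.2,0,0,0,0],[0.015,-0.031,-0.2,0,0,0,0]],
  ],
)

```text
clock: 2.7
eef_pos: [479.2, -38.1, 6.4]
eef_rot: [-3.141, 0.001, -2.904]
wrist_force: [0.1, 0.2, -0.1]
finger_gap: 94.0
finger_force: 0.0
```

Run:
```python
from h import *
c=manip.camera("side"); cv2.imwrite("pics/s1.png",cv2.resize(c["frame"][150:290,180:380,::-1],None,fx=4,fy=4))
```

```text
(no output)
```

View pics/s1.png

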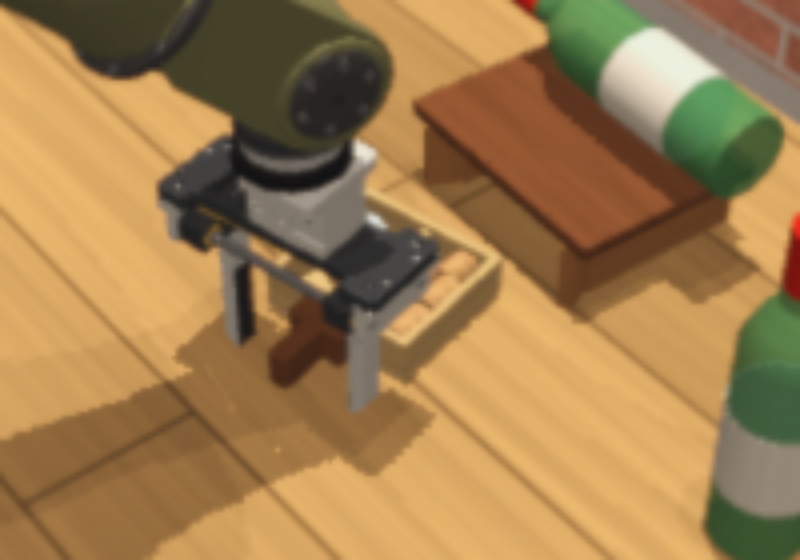

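The fingers straddle the handle (around 310,340 in the crop) and the gripper body is clear above it. I'll close the gripper.

Call:
servo_tool(
  motion=[
    [[0,0,0,0,0,0,0.3],[0,0,0,0,0,0,0.6],[0,0,0,0,0,0,0.8],[0,0,0,0,0,0,0.9],[0,0,0,0,0,0,1],[0,0,0,0,0,0,1],[0,0,0,0,0,0,1],[0,0,0,0,0,0,1],[0,0,0,0,0,0,1],[0,0,0,0,0,0,1]],
  ],
  newtons=25,
)

```text
clock: 3.75
eef_pos: [478.6, -38.0, 5.4]
eef_rot: [3.141, -0.0, -2.904]
wrist_force: [-0.4, 1.4, 0.9]
finger_gap: 17.1
finger_force: 1.0
```

Call:
servo_tool(
  motion=[
    [[0,0,0,0,0,0,1],[0,0,0,0,0,0,1],[0,0,0,0,0,0,1],[-0.001,0.007,0,0,0,-0.009,1],[-0.002,0.014,0,0,0,-0.019,1],[-0.003,0.021,0,0,0,-0.028,1],[-0.004,0.028,0,0,0,-0.038,1],[-0.005,0.035,0,0,0,-0.047,1]],
  ],
)

```text
clock: 4.55
eef_pos: [476.2, -20.6, 5.4]
eef_rot: [-3.141, 0.0, -3.053]
wrist_force: [1.0, -1.2, -0.6]
finger_gap: 15.6
finger_force: 25.0
```

Call:
servo_tool(
  motion=[
    [[0,0.007,0,0,0,-0.009,1],[0,0.014,0,0,0,-0.019,1],[0,0.021,0,0,0,-0.028,1],[0,0.028,0,0,0,-0.038,1],[0,0.035,0,0,0,-0.047,1],[0,0.035,0,0,0,-0.047,1],[0,0.035,0,0,0,-0.047,1]],
  ],
)

```text
clock: 5.25
eef_pos: [476.1, -3.1, 5.4]
eef_rot: [3.141, 0.0, 3.085]
wrist_force: [0.7, 1.7, -0.6]
finger_gap: 15.5
finger_force: 25.0
```

Run:
```python
from tray import *
c=manip.camera("top"); W=pts(c);k,d=tray(W,c["frame"]); print(manip.read_state()["eef_pos"])
cv2.imwrite("pics/t2.png",cv2.resize(c["frame"][90:270,190:390,::-1],None,fx=3,fy=3))
```

```text
rim 577 [592.9 -10.9] [120.1  63.9] 86.79
[476.175938    -3.10720947   5.44095981]
```

View pics/t2.png

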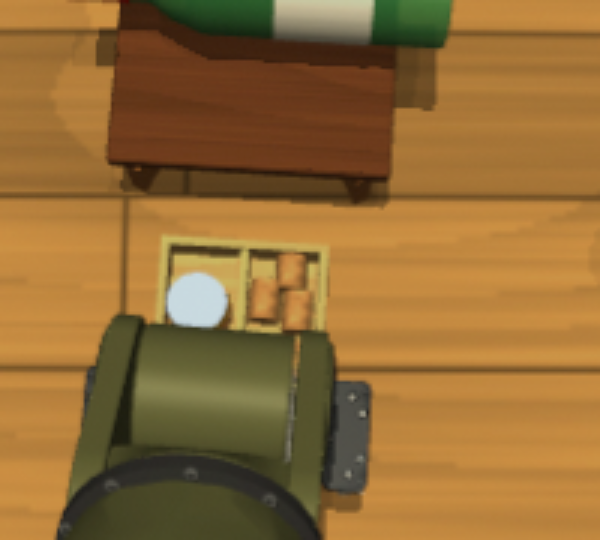

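The tray is lined up with the bay (yaw −3.2° against −3.5°) and about 1 mm off its axis. The tin is standing at (197,300) in the crop. I'll slide it in.

Call:
servo_tool(
  motion=[
    [[0.008,0.0005,0,0,0,0,1],[0.016,0.0002,0,0,0,0,1],[0.024,-0.0003,0,0,0,-0.001,1],[0.032,-0.0008,0,0,0,-0.001,1],[0.04,-0.0013,0,0,0,-0.001,1],[0.048,-0.0018,0,0,0,-0.001,1],[0.056,-0.0023,0,0,0,-0.001,1],[0.064,-0.0028,0,0,0,-0.001,1],[0.072,-0.0033,0,0,0,-0.001,1],[0.08,-0.0038,0,0,0,-0.001,1]],
  ],
)

```text
clock: 6.3
eef_pos: [515.7, -5.1, 5.4]
eef_rot: [-3.142, -0.002, 3.081]
wrist_force: [-6.5, 0.6, 6.2]
finger_gap: 15.7
finger_force: 25.0
```

Call:
servo_tool(
  motion=[
    [[0.008,-0.0005,0,0,0,0,1],[0.016,-0.001,0,0,0,0,1],[0.024,-0.0015,0,0,0,0,1],[0.032,-0.002,0,0,0,0,1],[0.04,-0.0025,0,0,0,0,1],[0.048,-0.003,0,0,0,0,1],[0.056,-0.0034,0,0,0,0,1],[0.064,-0.0039,0,0,0,0,1]],
  ],
)

```text
clock: 7.1
eef_pos: [547.7, -7.1, 5.4]
eef_rot: [-3.142, -0.002, 3.081]
wrist_force: [-6.0, -0.5, 5.4]
finger_gap: 15.8
finger_force: 25.0
```

Call:
servo_tool(
  motion=[
    [[0.006,-0.0004,0,0,0,0,1],[0.012,-0.0007,0,0,0,0,1],[0.018,-0.0011,0,0,0,0,1],[0.024,-0.0015,0,0,0,0,1],[0.03,-0.0018,0,0,0,0,1],[0.036,-0.0022,0,0,0,0,1],[0.042,-0.0026,0,0,0,0,1],[0.048,-0.0029,0,0,0,0,1],[0.054,-0.0033,0,0,0,0,1],[0.06,-0.0037,0,0,0,0,1]],
  ],
)

```text
clock: 8.1
eef_pos: [577.6, -8.9, 5.4]
eef_rot: [-3.142, -0.002, 3.081]
wrist_force: [-5.5, 0.9, 4.8]
finger_gap: 16.1
finger_force: 25.0
```

Run:
```python
from h import *
s=manip.read_state();print(s["wrist_force"],s["moment"],s["eef_pos"])
c=manip.camera("side"); cv2.imwrite("pics/s3.png",cv2.resize(c["frame"][140:280,200:400,::-1],None,fx=4,fy=4))
```

```text
[-5.49713923  0.89976277  4.77388686] [ 0.1327323   0.91748205 -0.03424266] [577.64916314  -8.92298062   5.44257332]
```

View pics/s3.png

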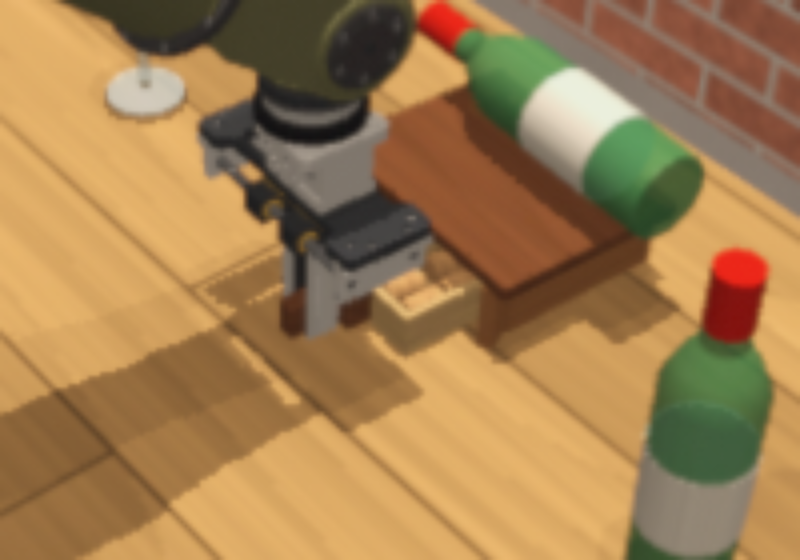

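The tray is entering the bay cleanly (about 410,300 in the crop) and sliding drag is about 5.5 N. I'll feel forward slowly for the stop.

Call:
servo_tool(
  motion=[
    [[0.0024,-0.0001,0,0,0,0,1],[0.0048,-0.0003,0,0,0,0,1],[0.0072,-0.0004,0,0,0,0,1],[0.0096,-0.0006,0,0,0,0,1],[0.012,-0.0007,0,0,0,0,1],[0.0144,-0.0009,0,0,0,0,1],[0.0168,-0.001,0,0,0,0,1],[0.0192,-0.0012,0,0,0,0,1]],
  ],
)

```text
clock: 8.95
eef_pos: [587.2, -9.5, 5.5]
eef_rot: [-3.142, -0.001, 3.081]
wrist_force: [-6.3, 0.2, 5.4]
finger_gap: 16.0
finger_force: 25.0
```

Call:
servo_tool(
  motion=[
    [[0.0024,-0.0001,0,0,0,0,1],[0.0048,-0.0003,0,0,0,0,1],[0.0072,-0.0004,0,0,0,0,1],[0.0096,-0.0006,0,0,0,0,1]],
  ],
)

```text
clock: 9.35
eef_pos: [592.0, -9.8, 5.5]
eef_rot: [-3.142, -0.001, 3.081]
wrist_force: [-5.0, 0.5, 5.0]
finger_gap: 15.9
finger_force: 25.0
```

Call:
servo_tool(
  motion=[
    [[0.0024,-0.0001,0,0,0,0,1],[0.0048,-0.0003,0,0,0,0,1],[0.0072,-0.0004,0,0,0,0,1]],
  ],
)

```text
clock: 9.65
eef_pos: [595.6, -10.0, 5.5]
eef_rot: [-3.142, -0.001, 3.081]
wrist_force: [-5.6, -0.1, 5.3]
finger_gap: 15.7
finger_force: 25.0
```

Call:
servo_tool(
  motion=[
    [[0.0024,-0.0001,0,0,0,0,1],[0.0048,-0.0003,0,0,0,0,1],[0.0072,-0.0004,0,0,0,0,1]],
  ],
)

```text
clock: 9.95
eef_pos: [599.2, -10.2, 5.4]
eef_rot: [-3.142, -0.001, 3.081]
wrist_force: [-6.4, 0.8, 5.6]
finger_gap: 15.6
finger_force: 25.0
```

Call:
servo_tool(
  motion=[
    [[0.0024,-0.0001,0,0,0,0,1],[0.0048,-0.0003,0,0,0,0,1],[0.0072,-0.0004,0,0,0,0,1]],
  ],
)

```text
clock: 10.25
eef_pos: [602.8, -10.4, 5.5]
eef_rot: [-3.142, -0.001, 3.081]
wrist_force: [-6.6, 0.4, 5.3]
finger_gap: 15.9
finger_force: 25.0
```

Call:
servo_tool(
  motion=[
    [[0.0024,-0.0001,0,0,0,0,1],[0.0048,-0.0003,0,0,0,0,1],[0.0072,-0.0004,0,0,0,0,1]],
  ],
)

```text
clock: 10.55
eef_pos: [606.4, -10.6, 5.4]
eef_rot: [-3.142, -0.001, 3.081]
wrist_force: [-6.3, 0.4, 5.4]
finger_gap: 15.6
finger_force: 25.0
```

Call:
servo_tool(
  motion=[
    [[0.0024,-0.0001,0,0,0,0,1],[0.0048,-0.0003,0,0,0,0,1],[0.0072,-0.0004,0,0,0,0,1]],
  ],
)

```text
clock: 10.85
eef_pos: [610.0, -10.8, 5.4]
eef_rot: [-3.142, -0.001, 3.081]
wrist_force: [-5.4, -0.2, 5.4]
finger_gap: 15.7
finger_force: 25.0
```

Call:
servo_tool(
  motion=[
    [[0.0024,-0.0001,0,0,0,0,1],[0.0048,-0.0003,0,0,0,0,1],[0.0072,-0.0004,0,0,0,0,1]],
  ],
)

```text
clock: 11.15
eef_pos: [613.2, -10.9, 5.4]
eef_rot: [-3.142, -0.003, 3.081]
wrist_force: [-13.1, 0.3, 10.4]
finger_gap: 15.8
finger_force: 25.0
```

Contact with the stop. I'll hold to read the static force.

Call:
servo_tool(
  motion=[
    [[0,0,0,0,0,0,1],[0,0,0,0,0,0,1],[0,0,0,0,0,0,1]],
  ],
)

```text
clock: 11.45
eef_pos: [613.3, -10.9, 5.4]
eef_rot: [-3.142, -0.002, 3.081]
wrist_force: [-8.9, 0.1, 6.8]
finger_gap: 16.1
finger_force: 25.0
```

Call:
servo_tool(
  motion=[
    [[0.0012,-0.0001,0,0,0,0,1],[0.0024,-0.0001,0,0,0,0,1],[0.0036,-0.0002,0,0,0,0,1],[0.0048,-0.0003,0,0,0,0,1],[0.006,-0.0004,0,0,0,0,1],[0.0072,-0.0004,0,0,0,0,1],[0.0072,-0.0004,0,0,0,0,1],[0.0072,-0.0004,0,0,0,0,1],[0.0072,-0.0004,0,0,0,0,1]],
  ],
)

```text
clock: 12.35
eef_pos: [615.9, -11.0, 5.4]
eef_rot: [-3.142, -0.005, 3.081]
wrist_force: [-17.3, 1.5, 11.8]
finger_gap: 15.6
finger_force: 25.0
```

About 9–10 N is on the pad. I'll hold briefly, then release.

Call:
servo_tool(
  motion=[
    [[0,0,0,0,0,0,1],[0,0,0,0,0,0,1],[0,0,0,0,0,0,1],[0,0,0,0,0,0,1],[0,0,0,0,0,0,1],[0,0,0,0,0,0,1]],
  ],
)

```text
clock: 12.95
eef_pos: [615.9, -11.0, 5.4]
eef_rot: [-3.142, -0.005, 3.081]
wrist_force: [-16.3, 1.4, 12.0]
finger_gap: 15.7
finger_force: 25.0
```

Call:
servo_tool(
  motion=[
    [[0,0,0,0,0,0,0.9],[0,0,0,0,0,0,0.8],[0,0,0,0,0,0,0.7],[0,0,0,0,0,0,0.6],[0,0,0,0,0,0,0.5],[0,0,0,0,0,0,0.5],[0,0,0,0,0,0,0.5],[0,0,0,0,0,0,0.5]],
  ],
)

```text
clock: 13.75
eef_pos: [617.7, -11.1, 5.4]
eef_rot: [-3.142, 0.0, 3.081]
wrist_force: [-1.3, 0.2, 0.6]
finger_gap: 47.0
finger_force: 0.0
```

Call:
servo_tool(
  motion=[
    [[0,0,0.01,0,0,0,0.5],[0,0,0.03,0,0,0,0.5],[0,0,0.06,0,0,0,0.5],[0,0,0.1,0,0,0,0.5],[0,0,0.16,0,0,0,0.5],[-0.08,0,0.22,0,0,0,0.5],[-0.16,0,0.28,0,0,0,0.5],[-0.24,0,0.3,0,0,0,0.5],[-0.32,0,0.3,0,0,0,0.5],[-0.36,0,0.3,0,0,0,0.5]],
  ],
)

```text
clock: 14.75
eef_pos: [435.6, -10.9, 157.0]
eef_rot: [-3.141, 0.002, 3.081]
wrist_force: [1.0, 0.1, 1.0]
finger_gap: 47.3
finger_force: 0.0
```

Run:
```python
from h import *
s=manip.read_state();print(s["wrist_force"],s["eef_pos"])
c=manip.camera("top"); t=c["frame"][90:260,190:390,::-1]; W=pts(c); F=c["frame"].astype(int)
x,y,z=np.moveaxis(W,-1,0); u,v=np.meshgrid(np.arange(560),np.arange(420))
m=(u>225)&(u<325)&(v>140)&(v<230)&(z>30)&(z<42)
if m.any():
    k=m&(F[...,0]>110)&(F[...,1]>95); P=W[k][:,:2]; print("front rim x",P[:,0].min() if len(P) else None)
    d=m&(F.sum(-1)<230); q=W[d][:,:2].astype(np.float32)
    if len(q): print("dark",len(q),q.min(0),q.max(0))
c=manip.camera("side"); s=c["frame"][130:230,260:400,::-1]
cv2.imwrite("pics/end.png",np.hstack([cv2.resize(t,(400,340)),cv2.resize(s,(400,340))]))
```

```text
[1.02345612 0.08168149 1.02480291] [435.58305432 -10.94673309 157.01822156]
front rim x 649.761542484621
dark 418 [ 592.2125 -102.3162] [678.59094   73.456665]
```

View pics/end.png

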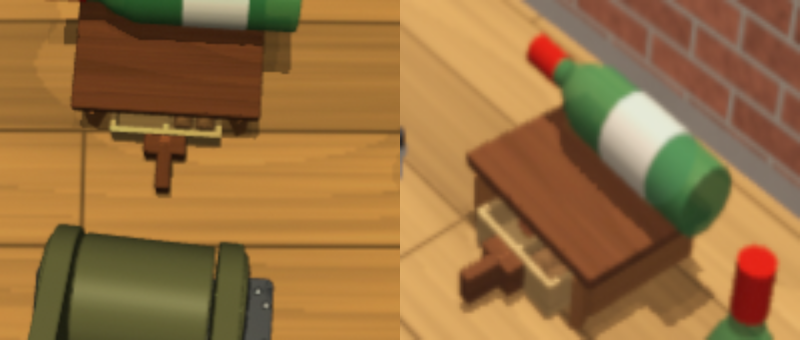

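The final view shows the tray seated in the bay: front rim at (165,130), handle protruding straight, bystanders untouched and the robot clear.

```bash
python3 -c "
from cell import manip
print(manip.sign_off())"
```

```text
the job is handed in; nothing more can be done
None
```

The tray is in the bay against the sprung stop after a press I estimate at 9–10 N, then released. The robot is clear and the job is handed in; the tin is hidden under the shelf, so I couldn't confirm by camera that it is still standing.

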